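Close the grill's fire bay with its cover plate

TASK

Cover the open half of the table grill: lay the loose cover plate flat on the two ledges of the bay with its long edges across the grill, then slide it under the red hold-down lips until its edge butts flush against the wire grate, with no gap left. Let go of it there, and leave the food on the grate and the dish of beans on the table where they are.

Things in the scene. Friction and masses are not known exactly. Their poses are not given: they have to be found in the camera images.
- cover_plate: loose dark steel cover plate, 110 mm along its x, 150 mm along its y, 10 mm thick, about 0.5 kg, flat on the table left or right of the grill. Origin: centre of its underside; z up. Both ends alike: either 150 mm edge may lead. A wooden bar handle stands over its middle on two thin posts: 12 mm (x) by 90 mm (y), from 29 to 47 mm above the underside
- plate_grip (a point): middle of the plate's wooden bar handle, 38 mm above the plate's underside; axes as the plate's
- grill: dark table-top grill, fixed, 400 mm long (its x, pointing roughly away from the robot), 190 mm wide (its y). Origin: centre of its underside. The near half, x = -200 to +20 mm, is the open fire bay, the far half a wire grate. Side walls rise to 92 mm and stand 162 mm apart inside, so the plate has 6 mm to spare on each side
- bay (a point): point midway between the bay's two side ledges, at their top (80 mm above the table), 110 mm before the grate's edge; axes as the grill's. The ledges run along both walls from the grill's near end to the grate, each 21 mm wide, 120 mm apart. The bay's near end is open above ledge height. A plate centred here lies clear of the red lips, its leading edge 20 mm short of them
- lip_left (a point): near inner lower corner of the left (+y) red hold-down lip. The lip runs along the wall over the last 35 mm before the grate, overhanging the bay; underside 95 mm, top 100 mm above the table, so the plate slides beneath with 5 mm to spare and cannot be lowered there from above
- lip_right (a point): the same corner of the right (-y) lip, 130 mm from the left one
- grate_edge (a point): middle of the wire grate's edge that faces the bay, at the grate's top: 90 mm above the table, level with the plate's top when that lies on the ledges; 20 mm from the grill's origin along x. x points from the bay into the grate, y along the grate's edge, z up. The grate is fixed, 170 mm long (x), 160 mm wide
- sausage: brown sausage lying on the grate, 100 x 22 mm, 22 mm high; origin at its underside
- pepper_half: red pepper half lying on the grate, 60 mm across, 22 mm high (its stem 29 mm); origin at its underside
- bean_dish: white dish of green beans, 160 mm across, 36 mm high, on the side of the grill where the plate is not; origin at its underside

How it is judged:
By the outcome, as a careful person would: the job done as asked, in the order asked, and still so for the second after the job is handed in, with the robot touching nothing.
It also fails if it takes over 48 s, if anything falls off the work surface, if the arm or the gripper's body presses on something with over 40 N, if the wrist force passes 120 N, or if a joint passes its speed limit or range.

ROBOT

A 6-joint arm with a two-finger parallel gripper is mounted at the origin on the work surface. World frame = base frame: x ahead of the robot, y to its left, z up, the work surface at z = 0. Lengths are in m, angles in rad, forces in N, time in s.
With the tool pointing down it reaches from about 0.225 to 0.725 m from the base axis. Payload 3.1 kg.
Tool frame: the origin (TCP) lies midway between the tips of the shut fingers; the grasp point (between the pads) lies 19 mm behind it; z points along the fingers, y is the line along which they close (so a half turn about z gives the same grasp; the last joint's range is limited). The gripper opens to 85 mm and grips with 20 to 120 N. Pads are 22 mm wide; open, the fingers measure 114 mm over their backs; the gripper's body (76 mm by 85 mm) begins 54 mm behind the grasp point. The pads swing forward as they close: fully open they stand 13 mm farther back than shut.
Start: joints at [-1.243, 0.048, 0.099, 1.622, 0, 1.443], TCP at [0.231, -0.471, 0.206] pointing down, gripper open.
Joint ranges: [-2.91, 2.91], [-0.99, 1.94], [-1.21, 1.42], [-2.12, 2.29], [-1.49, 1.47], [-3.14, 3.14]. Speed limits (rad/s): [2.79, 2.79, 3.14, 3.14, 3.14, 3.14].

INTERFACE

Orientations are given as [roll, pitch, yaw] about the fixed x, y, z axes, in that order (R = Rz(yaw) Ry(pitch) Rx(roll)).
In Python, from bench import ctrl gives the robot as it stands. The module is installed in compiled form; this text tells all that it offers.
- The arm moves only by the tool carry_out, never from a script. Its argument "plan" is a list of rows, each an object with "delta_pos": the shift along the world's x, y, z scaled (see below), a list of three; "rotation": the turn, a rotation vector about the world's x, y, z scaled (see below), a list of three; "jaw": the closure, from -1 (fully open) to 1 (shut). A call has 1 to 12 rows; each row is the pose to reach, as a shift and turn from the pose commanded when the call began; what a row does not reach only later rows make up. The controller multiplies each number of a shift by 0.2 m and each number of a turn by 0.5 rad. A row lasts 1/8 s, in which the tool goes at most 62.5 mm and 10.7 degrees, less where a joint would pass 70% of its speed; a pose out of reach is approached as far as the arm can. A call with a number of a shift or a turn outside -1 to 1 is refused whole. A call with a gripper value outside its range is refused whole. The fingers move at their own pace and stop on an object; the grip force is fixed at half the most. Time passes only in rows, so rows that repeat a pose let the fingers close. It gives the time, the measured TCP pose, the force, the opening and the grip force at its end, in the units of the state.
- ctrl.sense(): the state, without advancing time (a new reading comes with each control period).
- ctrl.camera(name): name is "scene" or "top" or "wrist"; returns the picture (384x512x3 uint8, red, green, blue); there is no depth.
- ctrl.calibration(name): a dict with "fx", "fy", "cx", "cy" (pixels), "R" (3x3) and "t" (3): a world point X has camera coordinates R X + t; the wrist camera has in their place "mount" (4x4, takes a point from camera to tool coordinates, whose origin is the TCP and whose axes are the flange's). Camera axes: x right, y down, z forward; pixel columns grow to the right and rows downward; lengths in m; the calibration is good to about 2 mm. A picture is of the moment at which its call begins: read the wrist's pose just before it. calibration takes no time and is no camera call.
- ctrl.close_job(): hands the job in; it is judged then, once.
The state is a dict: "time": time; "joints": joint angles; "qd": joint speeds; "joint_efforts": joint torques, N m; "eef_pos": TCP position; "tcp_rot": TCP orientation; "wrist_force": force on the tool from outside, world axes, zero at the start; "wrist_torque": the same for the moment, N m; "gripper_width": opening from 0.0 (shut) to 1.0 (fully open); "grip_force": force on a finger pad.
Only numpy, scipy, OpenCV 4.12 (cv2) and the standard library are available. Lean on these libraries where they do the work, as an engineer would, in place of code of your own. Each camera call takes 0.05 s, during which the arm holds its last target. There are 200 camera calls.

## Working session

There is one attempt and no reset: what is moved stays moved. The work goes in short steps, Python scripts to look and compute and a tool call to move; the robot and the scene stay as the last step left them, time stands still between calls to the robot, and variables do not carry over. Pictures are saved under pics/ and viewed, at most 13 in all, crops included, and the job is handed in when it is done.

Besides the shell and the picture viewer there is one more tool, called after ">>>" as a command line: name --argument value ..., lists and objects as JSON in quotes. carry_out: Moves the arm, as the interface text tells. Its arguments: {"type":"object","properties":{"plan":{"type":"array"}},"required":["plan"]}

```bash
mkdir -p pics
python3 - <<'E'
from bench import ctrl
import cv2
s=ctrl.sense()
for k in("time","eef_pos","tcp_rot","wrist_force","gripper_width"):print(k,s[k])
for n in("scene","top"):
    cv2.imwrite(f"pics/{n}0.png",ctrl.camera(n)[:,:,::-1]);print(n,ctrl.calibration(n))
print(ctrl.calibration("wrist"))
E
```

```text
time 0.0
eef_pos [ 0.23086923 -0.47075395  0.20459957]
tcp_rot [-3.13924029e+00 -3.16239132e-04  4.55783951e-01]
wrist_force [-0.32355857  0.35387606  0.20053768]
gripper_width 1.00162369240546
scene {'fx': 437.26675695664153, 'fy': 437.26675695664153, 'cx': 256.7049944186969, 'cy': 191.30079750651848, 'R': array([[ 0.58218597,  0.81278144,  0.02111484],
       [ 0.50042112, -0.33773606, -0.79719073],
       [-0.64081059,  0.47467957, -0.60335819]]), 't': array([-0.35415107, -0.25447627,  1.40785955])}
top {'fx': 373.8402858908945, 'fy': 373.8402858908945, 'cx': 261.95209018373805, 'cy': 197.51461124688484, 'R': array([[ 0.01382304, -0.99985677,  0.00976548],
       [-0.98926723, -0.01509612, -0.14533569],
       [ 0.1454623 , -0.00765169, -0.98933421]]), 't': array([-0.00418443,  0.60856802,  0.96024469])}
{'fx': 300.35640618079333, 'fy': 300.35640618079333, 'cx': 254.34847949620206, 'cy': 190.84836189884996, 'mount': array([[ 1.24773630e-03, -9.60625341e-01, -2.77844197e-01,
         7.04477049e-02],
       [ 9.99998964e-01,  9.99270338e-04,  1.03587047e-03,
         1.41764029e-03],
       [-7.17441954e-04, -2.77845202e-01,  9.60625593e-01,
        -1.68803669e-01],
       [ 0.00000000e+00,  0.00000000e+00,  0.00000000e+00,
         1.00000000e+00]])}
```

View pics/scene0.png

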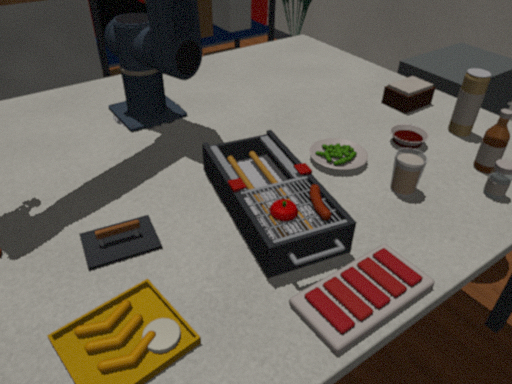

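View pics/top0.png

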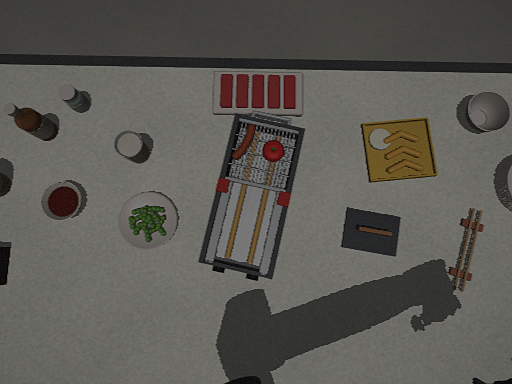

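The scene view shows the plate at (120,240) with its wooden handle, and the grill with its red lips at (237,184) and (303,170). In the top view the plate is at (371,231), the lips at (223,186) and (284,199), the grate edge near row 190, and the beans at (149,220). Next I'll measure.

```bash
cat > h.py <<'E'
import numpy as np,cv2
from bench import ctrl
def ray(n,uv):
    c=ctrl.calibration(n);R,t=c["R"],c["t"]
    d=R.T@np.array([(uv[0]-c["cx"])/c["fx"],(uv[1]-c["cy"])/c["fy"],1]);return -R.T@t,d
def plane(n,uv,z):
    o,d=ray(n,uv);return o+d*(z-o[2])/d[2]
def tri(r1,r2):
    A=np.stack([r1[1],-r2[1]],1);s=np.linalg.lstsq(A,r2[0]-r1[0],rcond=None)[0]
    a,b=r1[0]+s[0]*r1[1],r2[0]+s[1]*r2[1];return (a+b)/2,np.linalg.norm(a-b)
def blobs(m,lo=15):
    cs=cv2.findContours(m.astype(np.uint8),cv2.RETR_EXTERNAL,cv2.CHAIN_APPROX_NONE)[0]
    return [c for c in cs if cv2.contourArea(c)>lo]
E
python3 - <<'E'
from h import *
for n in("scene","top"):
    im=cv2.imread(f"pics/{n}0.png");hsv=cv2.cvtColor(im,cv2.COLOR_BGR2HSV);H,S,V=cv2.split(hsv)
    print(n)
    for nm,m in(("red",((H<5)|(H>174))&(S>170)&(V>90)),("wood",(H>5)&(H<18)&(S>110)&(V>60)),("dark",(V<95))):
        for c in blobs(m,20 if nm!="dark" else 300):
            r=cv2.minAreaRect(c);print(nm,np.round(r[0],1),np.round(r[1],1),round(r[2],1),cv2.contourArea(c),np.round(cv2.boxPoints(r)).astype(int).tolist())
a=cv2.imread("pics/top0.png")[105:285,190:410];b=cv2.imread("pics/scene0.png")[125:275,70:350]
cv2.imwrite("pics/c1.png",cv2.resize(a,None,fx=3.3,fy=3.3,interpolation=2)[:600])
cv2.imwrite("pics/c2.png",cv2.resize(b,None,fx=2.8,fy=2.8,interpolation=2))
E
```

```text
scene
red [329.2 309.2] [54.4 15.6] 45.0 757.0 [[304, 296], [316, 284], [354, 323], [343, 334]]
red [347.6 297.9] [53.4 14.9] 43.5 687.0 [[323, 285], [333, 274], [372, 311], [362, 322]]
red [365.2 286.8] [53.  14.1] 41.8 634.5 [[341, 274], [350, 264], [390, 299], [380, 310]]
red [381.4 276.6] [52.3 13. ] 38.7 579.5 [[357, 265], [365, 255], [406, 288], [398, 298]]
red [397.  266.1] [51.  12.5] 38.4 539.5 [[373, 255], [381, 245], [421, 277], [413, 287]]
red [283. 209.] [21.2 22.6] 45.0 318.0 [[268, 210], [284, 194], [298, 209], [282, 225]]
red [236.4 183.5] [ 9.8 15.9] 78.7 101.0 [[228, 180], [243, 177], [245, 187], [230, 190]]
red [302. 168.] [ 8. 16.] 90.0 83.5 [[294, 164], [310, 164], [310, 172], [294, 172]]
wood [509. 319.] [12.  4.] 90.0 28.5 [[507, 313], [511, 313], [511, 325], [507, 325]]
wood [496.3 283.6] [35.4 62.8] 52.9 820.5 [[461, 288], [511, 251], [532, 279], [482, 317]]
wood [116.4 226.6] [ 4.6 45.2] 73.7 148.5 [[94, 231], [137, 218], [139, 222], [95, 235]]
wood [318.3 201. ] [36.2 12.1] 67.1 264.5 [[306, 187], [317, 182], [331, 215], [320, 220]]
wood [498.4 130.8] [22.8
[... 3349 characters left out ...]
137]]
dark [78.4 99.2] [28.6 22.8] 35.5 389.5 [[60, 100], [73, 82], [97, 98], [83, 117]]
dark [289.   91.5] [33. 12.] 90.0 390.5 [[283, 75], [295, 75], [295, 108], [283, 108]]
dark [273.5  91.5] [33. 13.] 90.0 413.5 [[267, 75], [280, 75], [280, 108], [267, 108]]
dark [257.5  91. ] [34. 13.] 90.0 377.0 [[251, 74], [264, 74], [264, 108], [251, 108]]
dark [241.9  90.5] [13.2 33.5] 2.7 380.5 [[235, 107], [236, 73], [249, 74], [248, 108]]
dark [226.   90.5] [13.2 33.3] 1.8 384.5 [[219, 107], [220, 74], [233, 74], [232, 107]]
dark [253.4 174.1] [ 94.1 210.5] 5.5 11725.0 [[197, 274], [217, 65], [310, 74], [290, 283]]
dark [255.5  36.5] [ 73. 511.] 90.0 34731.0 [[0, 0], [511, 0], [511, 73], [0, 73]]
```

View pics/c1.png

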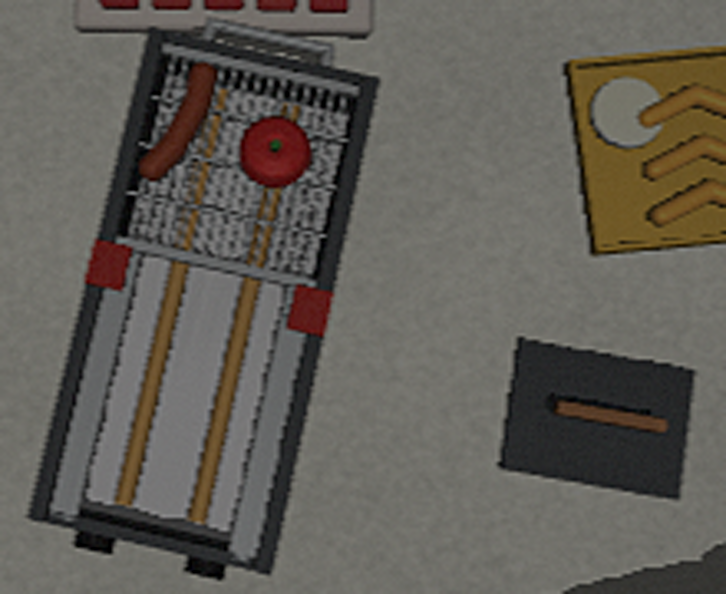

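View pics/c2.png

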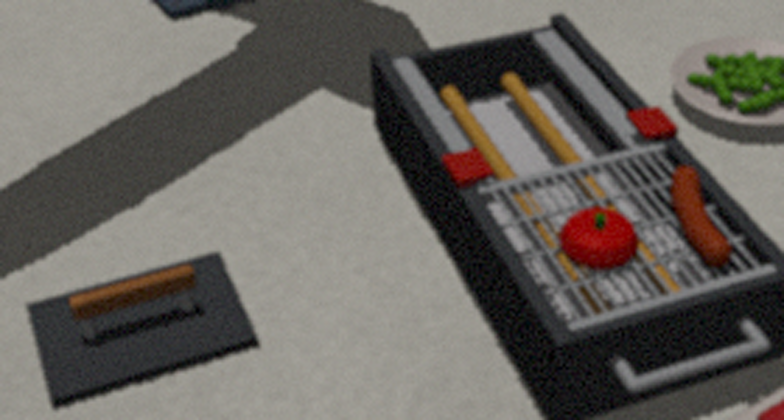

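The top crop shows the plate with its handle at about (375,231) in full-image pixels, the lips at (222,185) and (284,199), and the grate bar between them. The scene crop shows the bar standing on its posts and both lips clear.

Run:
```python
from h import *
np.set_printoptions(precision=4,suppress=True)
T=lambda s,t:print(*tri(ray("scene",s),ray("top",t)))
T((116.4,226.6),(375,230.7));T((236.4,183.5),(283.8,198.6));T((302,168),(222.2,184.7))
L=plane("top",(222.2,184.7),.1);R=plane("top",(283.8,198.6),.1);d=L-R
print("lips",L,R,np.linalg.norm(d),"yaw",np.degrees(np.arctan2(-d[0],d[1])))
m=(L+R)/2;print("mid",m)
c=[plane("top",p,.01) for p in ((339,246),(346,207),(403,217),(396,257))]
print("plate",np.mean(c,0),[np.linalg.norm(c[i]-c[i-1]) for i in range(4)])
e=c[1]-c[2];print(np.degrees(np.arctan2(-e[0],e[1])))
h=plane("top",(359,228),.045)-plane("top",(391.5,233.5),.045);print("handle",plane("top",(375,230.7),.045),np.degrees(np.arctan2(-h[0],h[1])))
```

```text
[ 0.5239 -0.2975  0.0441] 0.00018641074821684807
[ 0.5989 -0.0501  0.099 ] 0.0008896620121854033
[0.6321 0.107  0.0987] 0.00011867256783894681
lips [0.6319 0.1068 0.1   ] [ 0.5985 -0.0504  0.1   ] 0.160710274778062 yaw -11.990149678031859
mid [0.6152 0.0282 0.1   ]
plate [ 0.5234 -0.297   0.01  ] [np.float64(0.15767547836551093), np.float64(0.10978041128114578), np.float64(0.15975008727438142), np.float64(0.11228480605726048)]
-9.195603257195831
handle [ 0.5239 -0.2972  0.045 ] -8.802379047530069
```

>>> carry_out --plan '[{"delta_pos":[0.3,0.25,0.05],"rotation":[0,0,0.3],"jaw":-1},{"delta_pos":[0.6,0.5,0.1],"rotation":[0,0,0.6],"jaw":-1},{"delta_pos":[0.9,0.75,0.1],"rotation":[0,0,0.96],"jaw":-1},{"delta_pos":[1,0.8,0.1],"rotation":[0,0,0.96],"jaw":-1},{"delta_pos":[1,0.8,0.1],"rotation":[0,0,0.96],"jaw":-1},{"delta_pos":[1,0.8,0.1],"rotation":[0,0,0.96],"jaw":-1}]'

```text
time: 0.85
eef_pos: [0.431, -0.311, 0.2252]
tcp_rot: [-3.14, 0.001, 0.937]
wrist_force: [-0.6, 0.3, -0.6]
gripper_width: 1.001
grip_force: 0.0
```

>>> carry_out --plan '[{"delta_pos":[0.2,-0.05,0],"rotation":[0,0,0.3],"jaw":-1},{"delta_pos":[0.45,-0.2,0.1],"rotation":[0,0,0.6],"jaw":-1},{"delta_pos":[0.45,-0.2,0.1],"rotation":[0,0,0.96],"jaw":-1},{"delta_pos":[0.45,-0.2,0.1],"rotation":[0,0,0.96],"jaw":-1},{"delta_pos":[0.45,-0.2,0.1],"rotation":[0,0,0.96],"jaw":-1}]'

```text
time: 1.48
eef_pos: [0.5197, -0.3521, 0.2463]
tcp_rot: [3.142, 0.0, 1.411]
wrist_force: [-1.0, 0.0, 0.0]
gripper_width: 1.004
grip_force: 0.0
```

```bash
cat >> h.py <<'E'
from scipy.spatial.transform import Rotation as Ro
def wpose(s):
    M=np.eye(4);M[:3,:3]=Ro.from_euler("xyz",s["tcp_rot"]).as_matrix();M[:3,3]=s["eef_pos"]
    return M@ctrl.calibration("wrist")["mount"]
def wray(P,uv):
    c=ctrl.calibration("wrist");return P[:3,3],P[:3,:3]@np.array([(uv[0]-c["cx"])/c["fx"],(uv[1]-c["cy"])/c["fy"],1])
def wplane(P,uv,z):
    o,d=wray(P,uv);return o+d*(z-o[2])/d[2]
E
python3 - <<'E'
from h import *
np.set_printoptions(precision=4,suppress=True)
s=ctrl.sense();P=wpose(s);im=ctrl.camera("wrist")[:,:,::-1].copy();cv2.imwrite("pics/w1.png",im);np.save("P1.npy",P)
H,S,V=cv2.split(cv2.cvtColor(im,cv2.COLOR_BGR2HSV))
for nm,m in(("wood",(H>4)&(H<18)&(S>110)&(V>50)),("dark",(V<90))):
    for c in blobs(m,400):
        r=cv2.minAreaRect(c);z=.047 if nm=="wood" else .01
        b=[wplane(P,p,z) for p in cv2.boxPoints(r)]
        print(nm,r,cv2.contourArea(c));print(wplane(P,r[0],z),np.array(b)[:,:2].tolist())
E
```

```text
wood ((250.24063110351562, 291.5967712402344), (148.22061157226562, 33.25167465209961), 7.052306175231934) 1385.0
[ 0.4857 -0.5349  0.047 ] [[0.37741622699497535, -0.5298713728658317], [0.3951384079674872, -0.47923118154065264], [0.5924047168648211, -0.5398737712772905], [0.5814889652889903, -0.593767401089375]]
dark ((249.8540496826172, 295.0348205566406), (146.1113739013672, 7.2173895835876465), 6.8090500831604) 481.5
[ 0.4796 -0.5662  0.01  ] [[0.36914359987791345, -0.5392361270286334], [0.37335292901444406, -0.5270271788338772], [0.591247055516997, -0.5934504135184195], [0.5886576815375446, -0.6064164771874447]]
dark ((251.87966918945312, 279.7429504394531), (147.1051025390625, 15.462580680847168), 6.911227226257324) 603.5
[ 0.487  -0.5398  0.01  ] [[0.3753270974956887, -0.5198436393090647], [0.38410247007357157, -0.4945409327786524], [0.5990737833186406, -0.559866342928715], [0.5936798061847368, -0.586747439227425]]
dark ((255.5, 312.0), (142.0, 511.0), 90.0) 41078.0
[ 0.4834 -0.5985  0.01  ] [[0.13067525345639658, -0.4167973848881543], [0.8755176369209023, -0.5360181970929028], [0.8964951287570843, -0.8112405179982118], [0.026067480078398653, -0.6712693951360698]]
dark ((472.5391845703125, 167.91961669921875), (81.564208984375, 192.75582885742188), 32.920467376708984) 1080.0
[ 0.8146 -0.4149  0.01  ] [[0.6937670918259431, -0.4837858632862182], [0.8314820784576491, -0.2843461445555443], [0.9228481327141906, -0.35320331495776963], [0.7941637666905268, -0.5736425631786233]]
dark ((238.48019409179688, 89.30621337890625), (397.2572937011719, 165.40753173828125), 34.22854232788086) 31789.5
[ 0.5144 -0.2632  0.01  ] [[0.26698733905718974, -0.1725087821363323], [0.4186285399164624, -0.05711578883951704], [0.7819414082958813, -0.3612478527204196], [0.6465062879106448, -0.5472541151364507]]
```

View pics/w1.png

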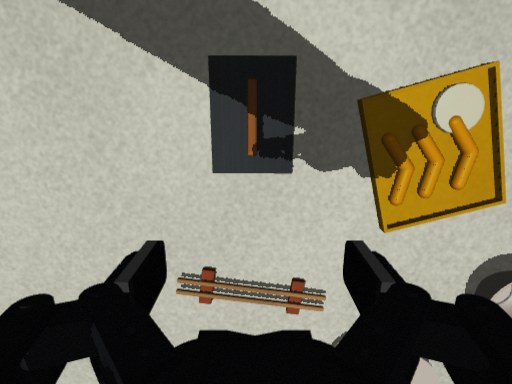

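The wrist view shows the plate with corners near (208,56), (296,56), (293,172) and (213,173). The bar runs from (252,80) to (252,155) and is nearly aligned with the fingers.

Run:
```python
from h import *
np.set_printoptions(precision=4,suppress=True)
P=np.load("P1.npy");im=cv2.imread("pics/w1.png");H,S,V=cv2.split(cv2.cvtColor(im,cv2.COLOR_BGR2HSV))
m=(H<18)&(S>110)&(V>25);m[:70]=0;m[165:]=0;m[:,:230]=0;m[:,275:]=0
ys,xs=np.where(m);print(xs.min(),xs.max(),ys.min(),ys.max())
k=np.polyfit(ys,xs,1);top,bot=ys.min()-.5,ys.max()+.5
a,b=[wplane(P,(np.polyval(k,y),y),.047) for y in(top,bot)]
e=a-b;print("bar",a,b,(a+b)/2,np.linalg.norm(e),np.degrees(np.arctan2(-e[0],e[1])))
c=np.array([wplane(P,p,.01) for p in((208.5,55.5),(296,55.5),(293,172.5),(213,173))])
print("plate",c.mean(0));e=c[0]+c[1]-c[2]-c[3];print(np.degrees(np.arctan2(-e[0],e[1])),np.linalg.norm(e)/2)
print(tri(wray(P,((xs.mean()),(top+bot)/2)),ray("top",(375,230.7))))
```

```text
247 256 79 155
bar [ 0.5328 -0.2558  0.047 ] [ 0.5185 -0.3439  0.047 ] [ 0.5257 -0.2999  0.047 ] 0.0892510538302348 -9.20969179949453
plate [ 0.5268 -0.3003  0.01  ]
-8.7820959458922 0.1490295608858444
(array([ 0.525 , -0.2989,  0.0389]), np.float64(0.001598227479827038))
```

>>> carry_out --plan '[{"delta_pos":[0.025,0.255,-0.2],"rotation":[0,0,0],"jaw":-1},{"delta_pos":[0.025,0.255,-0.45],"rotation":[0,0,0],"jaw":-1},{"delta_pos":[0.025,0.255,-0.7],"rotation":[0,0,0],"jaw":-1},{"delta_pos":[0.025,0.255,-0.8],"rotation":[0,0,0],"jaw":-1},{"delta_pos":[0.025,0.255,-0.8],"rotation":[0,0,0],"jaw":-1},{"delta_pos":[0.025,0.255,-0.8],"rotation":[0,0,0],"jaw":-1}]'

```text
time: 2.28
eef_pos: [0.5265, -0.301, 0.0881]
tcp_rot: [3.139, 0.002, 1.415]
wrist_force: [0.4, 0.1, 0.2]
gripper_width: 0.999
grip_force: 0.0
```

>>> carry_out --plan '[{"delta_pos":[0,0,-0.2],"rotation":[0,0,0],"jaw":-1},{"delta_pos":[0,0,-0.33],"rotation":[0,0,0],"jaw":-1},{"delta_pos":[0,0,-0.33],"rotation":[0,0,0],"jaw":0.5},{"delta_pos":[0,0,-0.33],"rotation":[0,0,0],"jaw":1},{"delta_pos":[0,0,-0.33],"rotation":[0,0,0],"jaw":1},{"delta_pos":[0,0,-0.33],"rotation":[0,0,0],"jaw":1},{"delta_pos":[0,0,-0.33],"rotation":[0,0,0],"jaw":1},{"delta_pos":[0,0,-0.33],"rotation":[0,0,0],"jaw":1},{"delta_pos":[0,0,-0.33],"rotation":[0,0,0],"jaw":1}]'

```text
time: 3.4
eef_pos: [0.5266, -0.3011, 0.0216]
tcp_rot: [3.14, 0.002, 1.416]
wrist_force: [-1.9, 0.7, 5.4]
gripper_width: 0.002
grip_force: 3.0
```

Run:
```python
from h import *
s=ctrl.sense();print(s["gripper_width"],s["grip_force"],s["eef_pos"],s["wrist_force"])
a=ctrl.camera("scene")[150:290,50:220,::-1];b=ctrl.camera("wrist")[:,:,::-1]
a=cv2.resize(a,(486,400),interpolation=2);b=cv2.resize(b,(300,225))
o=np.zeros((400,786,3),np.uint8);o[:,:486]=a;o[:225,486:]=b;cv2.imwrite("pics/g1.png",o)
```

```text
0.0019462229452306677 2.971698081548766 [ 0.52663594 -0.30114661  0.02160059] [-1.89916464  0.72338165  5.40730776]
```

View pics/g1.png

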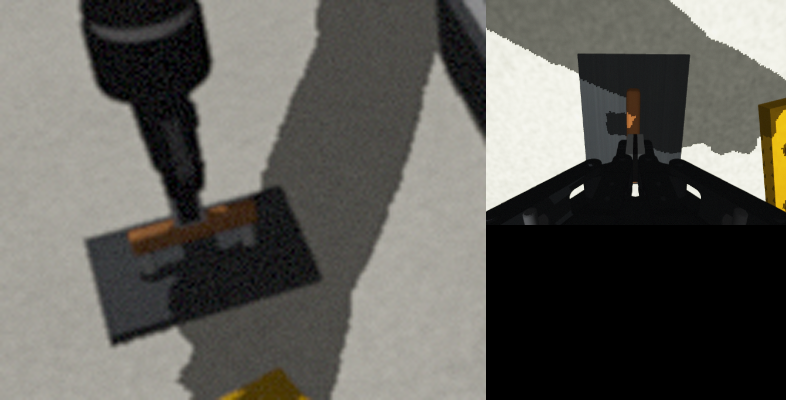

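The inset shows the finger pads around the near end of the bar, and the plate hasn't moved. The opening reads 0.002, so I can't tell whether the bar is held. I'll check closer.

Run:
```python
from h import *
np.set_printoptions(precision=4,suppress=True)
s=ctrl.sense();P=wpose(s);b=ctrl.camera("wrist")[:,:,::-1].copy()
c=ctrl.calibration("wrist")
for p in((.526,-.2995,.047),(.5266,-.3011,.0216),(.5328,-.2558,.047)):
    q=np.linalg.inv(P)@np.r_[p,1];print(c["fx"]*q[0]/q[2]+c["cx"],c["fy"]*q[1]/q[2]+c["cy"],q[2])
g=cv2.convertScaleAbs(cv2.resize(b[80:340,130:390],(600,600),interpolation=2),alpha=2.2,beta=20)
cv2.imwrite("pics/g2.png",g)
```

```text
251.17066346448726 239.3101964610176 0.15665292369301723
252.87372615934066 223.27036158575905 0.18145482202883334
250.94327368168584 155.08182755310733 0.14426052741785086
```

View pics/g2.png

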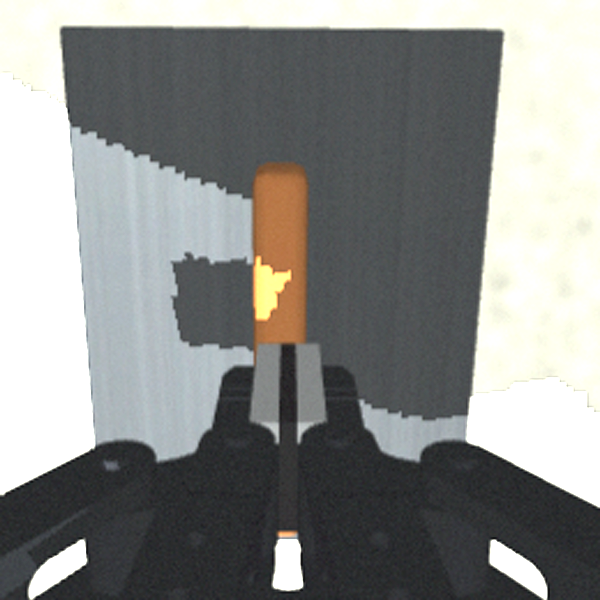

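The fingertips are shut on top of the bar, so the real tips sit about 25 mm higher than the TCP reading suggests. Both views agree on this. I'll open, go down in small steps watching the force, and close again.

>>> carry_out --plan '[{"delta_pos":[0,0,0.08],"rotation":[0,0,0],"jaw":-1},{"delta_pos":[0,0,0.08],"rotation":[0,0,0],"jaw":-1},{"delta_pos":[0,0,0.08],"rotation":[0,0,0],"jaw":-1},{"delta_pos":[0,0,0.08],"rotation":[0,0,0],"jaw":-1},{"delta_pos":[0,0,0.08],"rotation":[0,0,0],"jaw":-1},{"delta_pos":[0,0,0.0],"rotation":[0,0,0],"jaw":-1},{"delta_pos":[0,0,-0.04],"rotation":[0,0,0],"jaw":-1},{"delta_pos":[0,0,-0.06],"rotation":[0,0,0],"jaw":-1},{"delta_pos":[0,0,-0.07],"rotation":[0,0,0],"jaw":-1},{"delta_pos":[0,0,-0.07],"rotation":[0,0,0],"jaw":-1}]'

```text
time: 4.8
eef_pos: [0.5261, -0.3004, 0.0058]
tcp_rot: [3.142, 0.0, 1.416]
wrist_force: [0.1, -0.3, -0.0]
gripper_width: 1.0
grip_force: 0.0
```

>>> carry_out --plan '[{"delta_pos":[0,0,-0.03],"rotation":[0,0,0],"jaw":-1},{"delta_pos":[0,0,-0.03],"rotation":[0,0,0],"jaw":0},{"delta_pos":[0,0,-0.03],"rotation":[0,0,0],"jaw":0.4},{"delta_pos":[0,0,-0.03],"rotation":[0,0,0],"jaw":0.5},{"delta_pos":[0,0,-0.03],"rotation":[0,0,0],"jaw":0.5}]'

```text
time: 5.42
eef_pos: [0.5262, -0.3005, -0.0]
tcp_rot: [3.141, 0.0, 1.416]
wrist_force: [-0.5, -0.4, 0.4]
gripper_width: 0.248
grip_force: 0.0
```

>>> carry_out --plan '[{"delta_pos":[0,0,0],"rotation":[0,0,0],"jaw":1},{"delta_pos":[0,0,0],"rotation":[0,0,0],"jaw":1},{"delta_pos":[0,0,0],"rotation":[0,0,0],"jaw":1},{"delta_pos":[0,0,0],"rotation":[0,0,0],"jaw":1},{"delta_pos":[0,0,0],"rotation":[0,0,0],"jaw":1},{"delta_pos":[0,0,0],"rotation":[0,0,0],"jaw":1}]'

```text
time: 6.18
eef_pos: [0.526, -0.3005, 0.0001]
tcp_rot: [-3.141, 0.0, 1.416]
wrist_force: [-2.7, 0.6, 4.2]
gripper_width: 0.125
grip_force: 63.4
```

The grip is firm (63 N at about 11 mm). Now I'll lift, and refine the grill's pose from its outer corners.

>>> carry_out --plan '[{"delta_pos":[0,0,0.1],"rotation":[0,0,0],"jaw":1},{"delta_pos":[0,0,0.3],"rotation":[0,0,0],"jaw":1},{"delta_pos":[0,0,0.5],"rotation":[0,0,0],"jaw":1},{"delta_pos":[0,0,0.7],"rotation":[0,0,0],"jaw":1},{"delta_pos":[0,0,0.8],"rotation":[0,0,0],"jaw":1},{"delta_pos":[0,0,0.8],"rotation":[0,0,0],"jaw":1}]'

```text
time: 6.92
eef_pos: [0.5271, -0.3008, 0.1601]
tcp_rot: [3.139, 0.001, 1.416]
wrist_force: [0.5, 0.0, -5.4]
gripper_width: 0.121
grip_force: 62.3
```

Run:
```python
from h import *
np.set_printoptions(precision=4,suppress=True)
q=np.array([(152,28),(378,78),(270,573),(32,520)])/3.3+[190,105]
c=np.array([plane("top",p,.092) for p in q]);print(c)
print([np.linalg.norm(c[i]-c[i-1]) for i in range(4)])
e=c[0]+c[1]-c[2]-c[3];print("yaw",np.degrees(np.arctan2(e[1],e[0])));m=c.mean(0);y=np.arctan2(e[1],e[0]);x=np.array([np.cos(y),np.sin(y),0])
print("origin",m,"edge",m+.02*x,"bay",m-.09*x)
# grate bar (grey) edge points in the crop
for p in((125,250),(318,295)):print(plane("top",np.array(p)/3.3+[190,105],.09))
# red lip corners
for p in((277,204),(287,206),(216,189),(226,192)):print(plane("top",p,.1))
```

```text
[[ 0.8251  0.0766  0.092 ]
 [ 0.7866 -0.1046  0.092 ]
 [ 0.3986 -0.0223  0.092 ]
 [ 0.4354  0.1579  0.092 ]]
[np.float64(0.3981024747972622), np.float64(0.1852444119787466), np.float64(0.3966626191559064), np.float64(0.1838323063894058)]
yaw -11.877962640261549
origin [0.6114 0.0269 0.092 ] edge [0.631  0.0228 0.092 ] bay [0.5234 0.0454 0.092 ]
[0.6442 0.0935 0.09  ]
[ 0.6109 -0.0576  0.09  ]
[ 0.5844 -0.0332  0.1   ]
[ 0.5797 -0.0586  0.1   ]
[0.6205 0.1222 0.1   ]
[0.6132 0.0966 0.1   ]
```

>>> carry_out --plan '[{"delta_pos":[0,0.15,0],"rotation":[0,0,-0.05],"jaw":1},{"delta_pos":[0,0.35,0],"rotation":[0,0,-0.1],"jaw":1},{"delta_pos":[0,0.55,0],"rotation":[0,0,-0.105],"jaw":1},{"delta_pos":[0,0.75,0],"rotation":[0,0,-0.105],"jaw":1},{"delta_pos":[-0.01,0.9,0],"rotation":[0,0,-0.105],"jaw":1},{"delta_pos":[-0.01,0.9,0],"rotation":[0,0,-0.105],"jaw":1}]'

```text
time: 7.68
eef_pos: [0.5224, -0.1175, 0.1564]
tcp_rot: [-3.136, -0.002, 1.367]
wrist_force: [0.2, -1.6, -5.4]
gripper_width: 0.124
grip_force: 62.2
```

>>> carry_out --plan '[{"delta_pos":[0,0.2,0],"rotation":[0,0,0],"jaw":1},{"delta_pos":[0,0.4,0],"rotation":[0,0,0],"jaw":1},{"delta_pos":[0,0.6,0],"rotation":[0,0,0],"jaw":1},{"delta_pos":[0,0.75,0],"rotation":[0,0,0],"jaw":1},{"delta_pos":[0,0.82,0],"rotation":[0,0,0],"jaw":1},{"delta_pos":[0,0.82,-0.1],"rotation":[0,0,0],"jaw":1},{"delta_pos":[0,0.82,-0.2],"rotation":[0,0,0],"jaw":1},{"delta_pos":[0,0.82,-0.2],"rotation":[0,0,0],"jaw":1}]'

```text
time: 8.68
eef_pos: [0.5218, 0.0427, 0.1164]
tcp_rot: [-3.135, 0.002, 1.362]
wrist_force: [0.7, -1.1, -4.5]
gripper_width: 0.128
grip_force: 62.1
```

Run:
```python
from h import *
s=ctrl.sense();print(s["eef_pos"],s["tcp_rot"],s["wrist_force"])
np.save("P2.npy",wpose(s))
b=ctrl.camera("wrist")[:,:,::-1];t=ctrl.camera("top")[:,:,::-1];c=ctrl.camera("scene")[:,:,::-1]
cv2.imwrite("pics/w2.png",b);cv2.imwrite("pics/t2.png",t);cv2.imwrite("pics/s2.png",c)
o=np.zeros((600,800,3),np.uint8);o[:384,:512]=cv2.convertScaleAbs(b,alpha=1.6)
o[:280,512:800]=cv2.resize(t[110:290,190:310],(288,432))[:280]
o[384:600,:400]=cv2.resize(c[115:235,180:400],(400,216))
cv2.imwrite("pics/m2.png",o)
```

```text
[0.52178829 0.04273293 0.11638328] [-3.13516754e+00  1.78394769e-03  1.36216421e+00] [ 0.68491397 -1.0973016  -4.47766058]
```

View pics/m2.png

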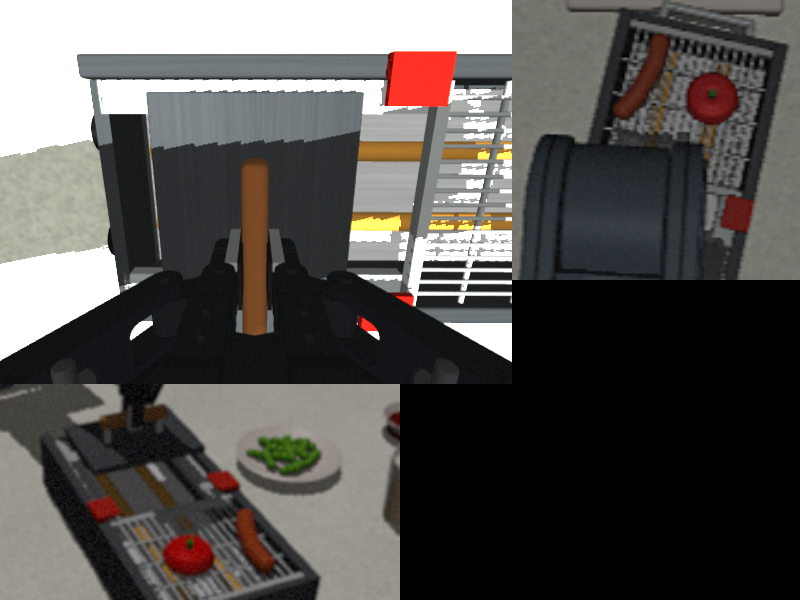

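The wrist view shows the plate's far (+y) edge at row 93, columns 148 to 362. The left wall's inner top edge is at row 79, the left lip's near inner corner at (387,106), and the grate bar's near edge runs from about (431,106) to (403,300). Next I'll compute the offsets from these.

Run:
```python
from h import *
np.set_printoptions(precision=4,suppress=True)
P=np.load("P2.npy");im=cv2.imread("pics/w2.png");g=im.astype(int).sum(2)
H,S,V=cv2.split(cv2.cvtColor(im,cv2.COLOR_BGR2HSV))
for c in blobs(((H<5)|(H>174))&(S>170)&(V>90),60):
    print("lip px",cv2.approxPolyDP(c,3,True)[:,0].tolist())
for u in(120,200,300,350,470):print("col",u,g[50:130:1,u][::2].tolist())
for v in(150,170,190):print("row",v,g[v,340:450:2].tolist(), "L",g[v,100:170:2].tolist())
```

```text
lip px [[362, 318], [362, 328], [376, 330]]
lip px [[396, 296], [412, 305], [412, 296]]
lip px [[394, 52], [387, 105], [447, 105], [456, 53]]
col 120 [710, 715, 214, 218, 230, 227, 219, 226, 230, 232, 229, 225, 227, 184, 77, 602, 695, 698, 697, 693, 689, 695, 695, 700, 692, 690, 687, 694, 702, 690, 695, 701, 115, 47, 50, 45, 50, 46, 48, 46]
col 200 [709, 704, 210, 224, 224, 217, 221, 224, 231, 228, 226, 219, 220, 179, 81, 652, 710, 716, 715, 707, 705, 185, 248, 246, 247, 249, 245, 249, 249, 252, 245, 247, 243, 241, 245, 241, 246, 245, 244, 243]
col 300 [714, 711, 205, 220, 221, 211, 220, 226, 225, 226, 226, 222, 221, 178, 80, 600, 677, 686, 687, 679, 673, 273, 226, 223, 226, 226, 228, 224, 227, 230, 223, 228, 226, 223, 228, 226, 231, 232, 235, 231]
col 350 [711, 708, 208, 210, 218, 218, 218, 216, 222, 226, 227, 221, 214, 185, 83, 543, 643, 653, 661, 653, 452, 170, 220, 213, 215, 213, 212, 216, 214, 218, 218, 212, 218, 217, 216, 213, 213, 219, 221, 218]
col 470 [705, 711, 201, 209, 221, 222, 217, 213, 207, 220, 222, 214, 213, 185, 87, 50, 52, 51, 216, 214, 406, 435, 318, 550, 411, 629
[... 639 characters left out ...]
16, 316, 315, 320, 319, 318, 320, 318, 320, 318, 270, 136, 140, 141, 151, 252, 256, 254, 253, 253, 258, 321, 322, 326, 317, 319] L [323, 114, 86, 84, 86, 85, 89, 87, 59, 42, 54, 48, 47, 44, 40, 50, 44, 48, 46, 49, 44, 45, 43, 44, 93, 110, 316, 88, 79, 87, 90, 86, 84, 88, 91]
row 190 [86, 85, 84, 81, 85, 83, 89, 167, 313, 320, 309, 312, 313, 311, 313, 313, 312, 315, 314, 316, 311, 313, 309, 314, 311, 313, 310, 311, 311, 307, 311, 313, 315, 312, 312, 309, 308, 307, 137, 135, 140, 133, 244, 256, 247, 254, 251, 255, 260, 262, 264, 262, 263, 264, 260] L [333, 329, 302, 88, 88, 86, 87, 84, 89, 81, 49, 50, 48, 42, 51, 53, 48, 40, 46, 50, 51, 45, 50, 41, 51, 87, 113, 318, 85, 84, 88, 88, 89, 85, 82]
```

Run:
```python
from h import *
np.set_printoptions(precision=4,suppress=True)
P=np.load("P2.npy");zt=.1264
s=dict(eef=np.array([.5218,.0427]))
def fit(px,z):
    w=np.array([wplane(P,p,z)[:2] for p in px]);vx,vy,x,y=cv2.fitLine(w.astype(np.float32),cv2.DIST_L2,0,.01,.01).ravel()
    return np.array([x,y]),np.degrees(np.arctan2(vy,vx))
wall=fit([(120,76.3),(200,76.3),(300,76.3),(350,76.8),(470,77)],.092)
grate=fit([(430,150),(427.2,170),(423.7,190)],.09)
lead=fit([(362,93),(358.5,150),(356,170),(354,190)],zt)
left=fit([(160,92),(200,91.7),(300,91.7),(350,91.5)],zt)
print("wall",wall,"grate",grate,"lead",lead,"left",left)
a=np.radians(wall[1]);x=np.array([np.cos(a),np.sin(a)]);x*=np.sign(x[0]);y=np.array([-x[1],x[0]])
print("x",x,"side gap",(wall[0]-left[0])@y,"grate-lead",(grate[0]-lead[0])@x)
c=np.array([wplane(P,p,zt)[:2] for p in((148,92),(362,92))]);print("plate len",np.linalg.norm(c[0]-c[1]))
l=wplane(P,(387,105.5),.1);print("lip corner",l, "to lead",(l[:2]-lead[0])@x,"wall-lip",(wall[0]-l[:2])@y)
r=wplane(P,(362,328),.1);print(r)
mid=s["eef"];print("tcp to wall",(wall[0]-mid)@y,"tcp to grate",(grate[0]-mid)@x)
```

```text
wall (array([0.5598, 0.1217], dtype=float32), np.float32(-12.023792)) grate (array([0.6398, 0.0456], dtype=float32), np.float32(78.49885)) lead (array([0.5854, 0.0753], dtype=float32), np.float32(78.953926)) left (array([0.5372, 0.1164], dtype=float32), np.float32(-11.782102))
x [ 0.9781 -0.2083] side gap 0.009927394 grate-lead 0.059349272
plate len 0.10743566945913345
lip corner [0.6134 0.0933 0.1   ] to lead 0.023633788451288336 wall-lip 0.016574323864430605
[ 0.5819 -0.0617  0.1   ]
tcp to wall 0.08518850825195971 tcp to grate 0.11477943149423987
```

>>> carry_out --plan '[{"delta_pos":[0.005,0.02,0],"rotation":[0,0,0],"jaw":1},{"delta_pos":[0.005,0.02,-0.06],"rotation":[0,0,0],"jaw":1},{"delta_pos":[0.005,0.02,-0.1],"rotation":[0,0,0],"jaw":1},{"delta_pos":[0.005,0.02,-0.14],"rotation":[0,0,0],"jaw":1},{"delta_pos":[0.005,0.02,-0.16],"rotation":[0,0,0],"jaw":1},{"delta_pos":[0.005,0.02,-0.16],"rotation":[0,0,0],"jaw":1}]'

```text
time: 9.57
eef_pos: [0.5246, 0.0476, 0.0871]
tcp_rot: [-3.14, 0.0, 1.363]
wrist_force: [-0.1, -1.0, -5.3]
gripper_width: 0.128
grip_force: 62.1
```

>>> carry_out --plan '[{"delta_pos":[0,0,-0.01],"rotation":[0,0,0],"jaw":1},{"delta_pos":[0,0,-0.02],"rotation":[0,0,0],"jaw":1},{"delta_pos":[0,0,-0.02],"rotation":[0,0,0],"jaw":1}]'

```text
time: 9.95
eef_pos: [0.525, 0.0476, 0.0837]
tcp_rot: [-3.141, 0.0, 1.363]
wrist_force: [-0.6, 0.9, -5.0]
gripper_width: 0.126
grip_force: 62.1
```

>>> carry_out --plan '[{"delta_pos":[0,0,-0.005],"rotation":[0,0,0],"jaw":1},{"delta_pos":[0,0,-0.01],"rotation":[0,0,0],"jaw":1},{"delta_pos":[0,0,-0.01],"rotation":[0,0,0],"jaw":1}]'

```text
time: 10.32
eef_pos: [0.525, 0.0476, 0.0817]
tcp_rot: [-3.141, 0.0, 1.363]
wrist_force: [0.5, -1.0, -5.1]
gripper_width: 0.123
grip_force: 62.1
```

>>> carry_out --plan '[{"delta_pos":[0,0,-0.005],"rotation":[0,0,0],"jaw":1},{"delta_pos":[0,0,-0.01],"rotation":[0,0,0],"jaw":1},{"delta_pos":[0,0,-0.01],"rotation":[0,0,0],"jaw":1}]'

```text
time: 10.7
eef_pos: [0.5252, 0.0476, 0.0801]
tcp_rot: [3.141, -0.0, 1.363]
wrist_force: [0.1, -0.1, -3.9]
gripper_width: 0.127
grip_force: 62.4
```

>>> carry_out --plan '[{"delta_pos":[0,0,-0.005],"rotation":[0,0,0],"jaw":1},{"delta_pos":[0,0,-0.005],"rotation":[0,0,0],"jaw":1}]'

```text
time: 10.95
eef_pos: [0.5252, 0.0476, 0.0801]
tcp_rot: [3.141, -0.0, 1.363]
wrist_force: [-3.3, -0.6, 5.4]
gripper_width: 0.121
grip_force: 63.4
```

The plate is on both ledges (contact at z = 0.080, +5 N). Now I'll slide it forward under the lips.

>>> carry_out --plan '[{"delta_pos":[0.025,-0.005,0.002],"rotation":[0,0,0],"jaw":1},{"delta_pos":[0.05,-0.011,0.002],"rotation":[0,0,0],"jaw":1},{"delta_pos":[0.075,-0.016,0.002],"rotation":[0,0,0],"jaw":1},{"delta_pos":[0.1,-0.021,0.002],"rotation":[0,0,0],"jaw":1},{"delta_pos":[0.1,-0.021,0.002],"rotation":[0,0,0],"jaw":1}]'

```text
time: 11.58
eef_pos: [0.5459, 0.0435, 0.0801]
tcp_rot: [3.14, -0.001, 1.364]
wrist_force: [-3.0, 0.8, 4.2]
gripper_width: 0.124
grip_force: 63.6
```

>>> carry_out --plan '[{"delta_pos":[0.025,-0.005,0],"rotation":[0,0,0],"jaw":1},{"delta_pos":[0.05,-0.011,0],"rotation":[0,0,0],"jaw":1},{"delta_pos":[0.075,-0.016,0],"rotation":[0,0,0],"jaw":1},{"delta_pos":[0.1,-0.021,0],"rotation":[0,0,0],"jaw":1},{"delta_pos":[0.125,-0.027,0],"rotation":[0,0,0],"jaw":1},{"delta_pos":[0.125,-0.027,0],"rotation":[0,0,0],"jaw":1}]'

```text
time: 12.32
eef_pos: [0.5707, 0.0382, 0.0801]
tcp_rot: [3.141, -0.001, 1.364]
wrist_force: [-3.0, 1.4, 5.2]
gripper_width: 0.126
grip_force: 63.7
```

Run:
```python
from h import *
s=ctrl.sense();print(s["eef_pos"],s["tcp_rot"],s["wrist_force"],s["wrist_torque"])
P=wpose(s);np.save("P3.npy",P)
b=ctrl.camera("wrist")[:,:,::-1];cv2.imwrite("pics/w3.png",b)
cv2.imwrite("pics/m3.png",cv2.resize(cv2.convertScaleAbs(b[40:340,130:512],alpha=1.6),None,fx=2,fy=2,interpolation=2))
```

```text
[0.57067697 0.03818655 0.08012147] [ 3.14067926e+00 -6.44409376e-04  1.36351812e+00] [-3.00576827  1.38287677  5.17337525] [0.22776583 0.82237884 0.08515249]
```

View pics/m3.png

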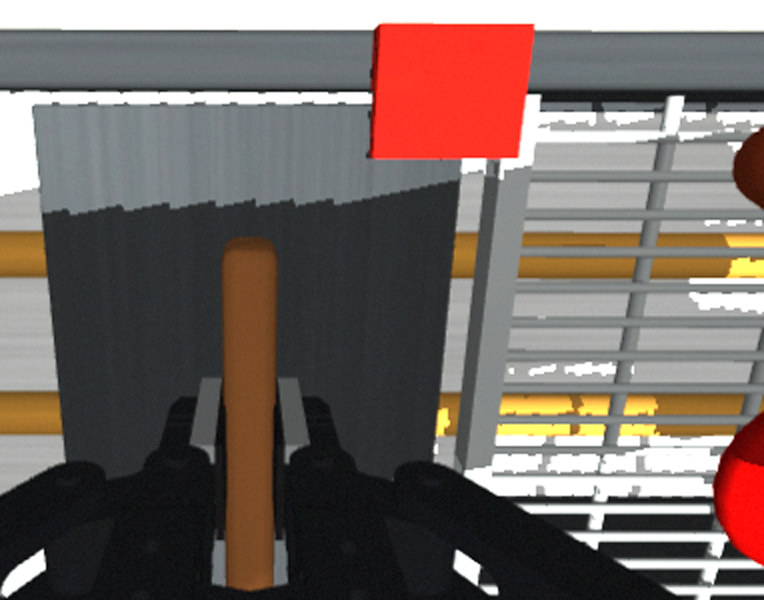

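The plate's edge is now under the lip, parallel to the grate bar, with about 10 mm left (edge at crop column 455, bar at about 485, row 250). I'll advance until it makes contact.

>>> carry_out --plan '[{"delta_pos":[0.015,-0.003,0],"rotation":[0,0,0],"jaw":1},{"delta_pos":[0.03,-0.006,0],"rotation":[0,0,0],"jaw":1},{"delta_pos":[0.04,-0.0085,0],"rotation":[0,0,0],"jaw":1},{"delta_pos":[0.04,-0.0085,0],"rotation":[0,0,0],"jaw":1}]'

```text
time: 12.88
eef_pos: [0.5781, 0.0366, 0.0801]
tcp_rot: [3.142, -0.001, 1.364]
wrist_force: [-5.2, 1.2, 6.8]
gripper_width: 0.125
grip_force: 63.8
```

>>> carry_out --plan '[{"delta_pos":[0.005,-0.001,0],"rotation":[0,0,0],"jaw":1},{"delta_pos":[0.01,-0.002,0],"rotation":[0,0,0],"jaw":1},{"delta_pos":[0.01,-0.002,0],"rotation":[0,0,0],"jaw":1}]'

```text
time: 13.25
eef_pos: [0.5798, 0.0362, 0.0801]
tcp_rot: [-3.141, -0.001, 1.364]
wrist_force: [-5.0, 0.8, 5.5]
gripper_width: 0.125
grip_force: 63.8
```

>>> carry_out --plan '[{"delta_pos":[0.005,-0.001,0],"rotation":[0,0,0],"jaw":1},{"delta_pos":[0.01,-0.002,0],"rotation":[0,0,0],"jaw":1},{"delta_pos":[0.01,-0.002,0],"rotation":[0,0,0],"jaw":1}]'

```text
time: 13.62
eef_pos: [0.5799, 0.0363, 0.0801]
tcp_rot: [-3.137, -0.001, 1.364]
wrist_force: [-10.5, 2.2, 9.4]
gripper_width: 0.126
grip_force: 64.2
```

>>> carry_out --plan '[{"delta_pos":[0.005,-0.001,0],"rotation":[0,0,0],"jaw":1},{"delta_pos":[0.005,-0.001,0],"rotation":[0,0,0],"jaw":1}]'

```text
time: 13.88
eef_pos: [0.5798, 0.0364, 0.0801]
tcp_rot: [-3.135, -0.0, 1.364]
wrist_force: [-13.6, 2.9, 10.4]
gripper_width: 0.123
grip_force: 64.4
```

The motion stopped at x = 0.580 while the force keeps building, so the plate is butting against the grate. I'll check that the contact is even along the edge.

Run:
```python
from h import *
s=ctrl.sense();print(s["tcp_rot"],s["wrist_force"],s["wrist_torque"])
b=ctrl.camera("wrist")[:,:,::-1];cv2.imwrite("pics/w4.png",b)
cv2.imwrite("pics/m4.png",cv2.resize(cv2.convertScaleAbs(b[90:290,270:450],alpha=2),None,fx=3,fy=3,interpolation=2))
```

```text
[-3.13522320e+00 -4.60331661e-04  1.36370185e+00] [-13.60128525   2.92076415  10.36214142] [ 0.42250549  2.46731094 -0.09768851]
```

View pics/m4.png

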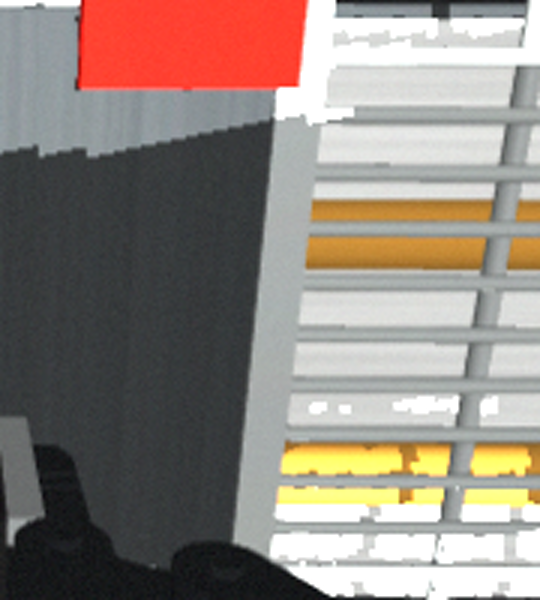

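The picture shows the plate's edge flush against the grate bar along the whole visible length, with no gap. Now I'll release and lift away.

>>> carry_out --plan '[{"delta_pos":[0,0,0],"rotation":[0,0,0],"jaw":0.3},{"delta_pos":[0,0,0],"rotation":[0,0,0],"jaw":0},{"delta_pos":[-0.01,0,0.0],"rotation":[0,0,0],"jaw":-0.4},{"delta_pos":[-0.015,0.003,0.01],"rotation":[0,0,0],"jaw":-0.5},{"delta_pos":[-0.015,0.003,0.05],"rotation":[0,0,0],"jaw":-0.5},{"delta_pos":[-0.015,0.003,0.15],"rotation":[0,0,0],"jaw":-0.5},{"delta_pos":[-0.015,0.003,0.35],"rotation":[0,0,0],"jaw":-0.5},{"delta_pos":[-0.015,0.003,0.55],"rotation":[0,0,0],"jaw":-0.5},{"delta_pos":[-0.015,0.003,0.7],"rotation":[0,0,0],"jaw":-0.5},{"delta_pos":[-0.015,0.003,0.7],"rotation":[0,0,0],"jaw":-0.5},{"delta_pos":[-0.015,0.003,0.7],"rotation":[0,0,0],"jaw":-0.5}]'

```text
time: 15.3
eef_pos: [0.58, 0.0359, 0.2187]
tcp_rot: [-3.141, 0.0, 1.363]
wrist_force: [1.0, 0.2, -0.3]
gripper_width: 0.749
grip_force: 0.0
```

Run:
```python
from h import *
s=ctrl.sense();print(s["eef_pos"],s["wrist_force"],s["gripper_width"])
b=ctrl.camera("wrist")[:,:,::-1];c=ctrl.camera("scene")[:,:,::-1]
o=np.zeros((600,800,3),np.uint8);o[:384,:512]=cv2.convertScaleAbs(b,alpha=1.6)
o[384:600,:400]=cv2.resize(c[115:235,180:400],(400,216),interpolation=2)
o[:360,512:]=cv2.resize(cv2.convertScaleAbs(b[90:290,250:410],alpha=1.6),(288,360))
cv2.imwrite("pics/m5.png",o)
```

```text
[0.58002072 0.03587984 0.21870905] [ 1.02955878  0.24268121 -0.29920093] 0.7492625094812424
```

View pics/m5.png

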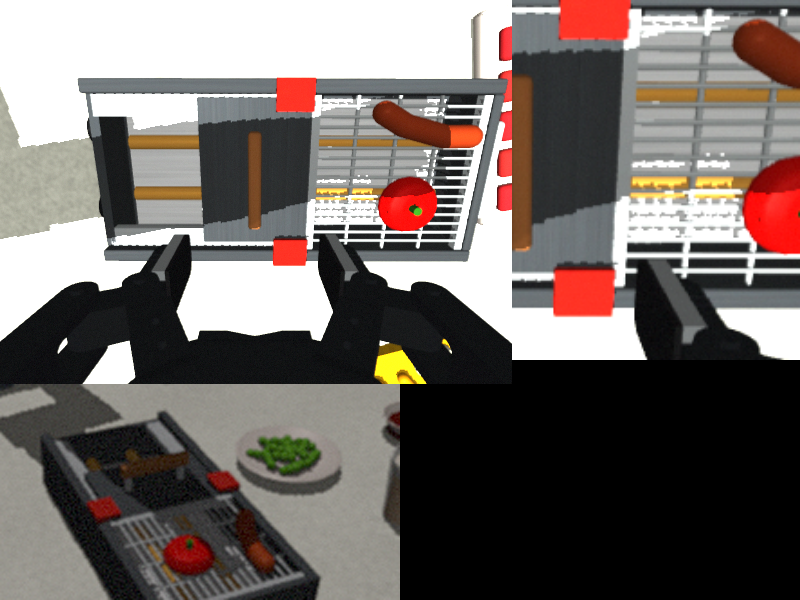

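The plate lies flat under both lips with its edge flush to the grate bar (column 308 to 313 along its whole length). The food and beans haven't moved, and the gripper is clear. Handing in.

```bash
python3 -c "
from bench import ctrl
print(ctrl.close_job())"
```

```text
the job is handed in; nothing more can be done
None
```

The cover plate is on the ledges under both red lips and flush against the grate, released with the food and beans untouched; the job was handed in at about 15 s.

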